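# Open the built-in steam steriliser

## Robot

A 7-joint arm with a two-finger parallel gripper is mounted at the origin on the work surface. World frame = base frame: x ahead of the robot, y to its left, z up, the work surface at z = 0. Lengths are in m, angles in rad, forces in N, time in s.
With the tool pointing down it reaches from about 0.4 to 0.75 m from the base axis. Payload 19.5 kg.
Tool frame: the origin (TCP) lies on the mounting face of the last link; the fingertips stand 173 mm ahead of it and the grasp point (between the pads) lies 155 mm ahead of it (arm.nose_length is the x of the fingertips in the tool frame, in m); x points along the fingers, y is the direction in which the jaws open and shut, and the axes are right-handed (so a half turn about x gives the same grasp; the last joint's range is limited). The gripper opens to 85 mm and grips with 20 to 120 N. Pads are 22 mm wide; open, the fingers measure 114 mm over their backs; the gripper's body (76 mm by 85 mm) begins 54 mm behind the grasp point. The pads swing forward as they close: fully open they stand 13 mm farther back than shut.
Start: joints at [-1.26, 0.707, -0.028, 1.485, 0.022, 0.951, -0.075], TCP at [0.199, 0.54, 0.405] pointing down, gripper open.
Joint ranges: [-2.71, 2.71], [-0.32, 2.16], [-1.57, 1.52], [0, 2.45], [-1.46, 4.6], [0, 2.02], [-2.83, 2.83]. Speed limits (rad/s): [1.89, 1.89, 2.57, 2.57, 3.01, 3.01, 3.01].

## Interface

Orientations are given as a rotation vector (axis times angle).
In Python, from station import sense, grab_frame, arm gives the robot as it stands. The module is installed in compiled form; this text tells all that it offers.
- The arm moves only by the shell command python3 -m inch 'ROWS'. ROWS is JSON, a list of rows, each a list of 7 numbers: the shift along the tool's x, y, z in m, then the turn, a rotation vector about the tool's x, y, z in degrees, then the closure in counts, from 0 (fully open) to 255 (shut). A call has 1 to 5 rows; each row shifts and turns the commanded pose from where the row before left it, along the tool's axes as they then stand; what a row does not reach is not made up. A row lasts 1/10 s, in which the tool goes at most 50 mm and 8.59 degrees, less where a joint would pass 70% of its speed; a pose out of reach is approached as far as the arm can. A call with a gripper value outside its range is refused whole. The fingers move at their own pace and stop on an object; the grip force is fixed at half the most. Time passes only in rows, so rows that do not move let the fingers close. It gives the time, the measured TCP pose, the force and the opening at its end, in the units of the state.
- sense(): the state, without advancing time (a new reading comes with each control period).
- grab_frame(name): name is "side" or "top" or "wrist"; returns a dict with "color" (420x560x3 uint8, red, green, blue), "fovy" (degrees; the focal length in pixels is half the picture's height over the tangent of half this angle, whatever the lens; pixels are square), "cx", "cy" (the principal point, pixels), "distortion" ([k1, k2, p1, p2, k3] as OpenCV has them; the pictures are not rectified), "pose" (4x4, takes a point from camera to world coordinates). Camera axes: x right, y down, z forward; pixel columns grow to the right and rows downward; lengths in m; the calibration is good to about 2 mm. A picture is of the moment at which its call begins. There is no depth.
- arm.job_done(): hands the job in, once; it reports no verdict.
The state is a dict: "clock": time; "joints": joint angles; "qd": joint speeds; "tau": joint torques, N m; "tcp_pos": TCP position; "tool_rot": TCP orientation; "ft_force": force on the tool from outside, world axes, zero at the start; "ft_torque": the same for the moment, N m; "gripper_width": opening from 0.0 (shut) to 1.0 (fully open).
Only numpy, scipy, OpenCV 4.12 (cv2) and the standard library are available. Lean on these libraries where they do the work, as an engineer would, in place of code of your own. Each camera call takes 0.05 s, during which the arm holds its last target.

## Task

Open the top-loading steriliser set into the worktop: wind the handwheel on its lid anticlockwise, letting your hand rise with the screw, until the screw is fully up. Then press the release button at the front corner so that the sprung lid pops up, take the lid by its bar handle and raise it gently until it stands fully open against its stop by itself. Leave the beaker, bottle and jar beside the steriliser where they stand.

Things in the scene. Friction and masses are not known exactly. Their poses are not given: they have to be found in the camera images.
- steriliser: the head of a steam steriliser built into the worktop: white deck 335 x 360 mm, 40 mm high, with a round steel lid (232 mm across) under a 44 mm wide steel arm. Origin: on the chamber axis at worktop level. Its x axis (horizontal) points from the front (bar handle, button) to the rear hinge, y to the left as seen from the front, z up. It is fixed; where it stands and its yaw vary
- wheel_hub (a point): centre of the top of the handwheel's hub, on the screw axis (the chamber axis); it is 170 mm above the worktop when the screw is fully down and rises with the wheel. Cast aluminium wheel, rim 62 mm mean radius, 15 mm thick, three spokes; the rim's top is about 4 mm below this point, the hub is 36 mm across and the screw's end stands 8 mm proud of it
- wheel_grip (a point): centre of the black upright grip on the wheel's rim (crank grip that spins freely on its own upright pin, so a hand holding it need not turn): 21 mm diameter, 52 mm tall, 62 mm from the wheel's axis; this point is 28 mm above the grip's foot, and 26 mm above the wheel_hub point. Turning takes about 3 N here
- wheel (a joint): turn of the handwheel, rad: 0 = screw fully down, grows anticlockwise as seen from above, 9.4 = screw fully up against its stop. Wheel and grip rise 2 mm per rad. It starts somewhere between 0 and 3 and stays where it is left
- button_top (a point): centre of the top of the round black release button, 30 mm diameter, pressed straight down, at the front right corner of the deck; 64 mm above the worktop. Travel 8 mm, about 2 N to start and 6 N fully down; the catch lets go after about 6 mm. A lock pin blocks it (1 to 2 mm of give) until the wheel joint has passed about 8.7 rad. It springs back
- lid_bar (a point): middle of the black bar handle in front of the lid arm: 14 mm diameter, 110 mm long, level, along the steriliser's y axis, held at its two ends, free space of 32 mm between it and the arm; with the lid shut 120 mm above the worktop and 315 mm in front of the hinge axis and 50 mm above it
- lid_hinge (a point): middle of the lid's hinge axis, at the rear of the head, 140 mm behind the chamber axis, 70 mm above the worktop; the axis is the steriliser's y axis. Fixed
- lid (a joint): lid angle, rad: 0 = shut and latched, grows as the front rises, 1.05 = fully open at its stop. Let go by the catch, the lid springs up by itself to about 0.4 (in about a second); from there a spring balances its weight and it stays where it is left; raising it takes about 2 N at the bar
- beaker_mid (a point): centre of an open steel beaker, 80 mm across, 100 mm high, standing to the left of the steriliser: leave it alone
- flask_mid (a point): centre of a white bottle, 66 mm across, 170 mm high, standing to the right of the steriliser: leave it alone
- jar_mid (a point): centre of an amber glass jar, 84 mm across, 100 mm high, standing to the left, behind the beaker: leave it alone

How it is judged:
By the outcome, as a careful person would: the job done as asked, in the order asked, and still so for the second after the job is handed in, with the robot touching nothing.
It also fails if it takes over 70 s, if anything falls off the work surface, if the arm or the gripper's body presses on something with over 40 N, if the wrist force passes 120 N, or if a joint passes its speed limit or range.

## Working session

There is one attempt and no reset: what is moved stays moved. The work goes in short steps, Python scripts to look and compute and a shell command to move; the robot and the scene stay as the last step left them, time stands still between calls to the robot, and variables do not carry over. Pictures are saved under pics/ and viewed, and the job is handed in when it is done.

```bash
mkdir -p pics; python3 - <<'E'
from station import sense, grab_frame, arm
import cv2,numpy as np
s=sense()
for k,v in s.items(): print(k,np.round(v,3))
print(arm.nose_length)
for n in ["side","top","wrist"]:
    f=grab_frame(n); cv2.imwrite(f"pics/a_{n}.png",f["color"][:,:,::-1])
    print(n,f["fovy"],f["cx"],f["cy"],f["distortion"],np.round(f["pose"],3).tolist())
E
```

```text
clock 0.0
joints [-1.26   0.707 -0.028  1.485  0.022  0.951 -0.075]
qd [ 0.    -0.001 -0.    -0.001  0.001 -0.001 -0.001]
tau [-2.0000e-03 -8.8319e+01  1.2350e+00 -2.3617e+01  1.7000e-02  7.0000e-03
  0.0000e+00]
tcp_pos [0.199 0.54  0.404]
tool_rot [ 0.276  1.553 -0.278]
ft_force [-0.036 -0.168  0.012]
ft_torque [0.009 0.025 0.014]
gripper_width 1.003
0.1734
side 47.00528794874107 278.66580144524636 211.15611966342584 [-0.07941648  0.          0.          0.          0.        ] [[0.969, -0.192, 0.156, 0.383], [-0.247, -0.722, 0.647, -0.798], [-0.012, -0.665, -0.747, 1.081], [0.0, 0.0, 0.0, 1.0]]
top 42.868873512934165 280.34885024323364 220.14947961955906 [-0.04766012  0.          0.          0.          0.        ] [[-0.021, -0.993, 0.114, 0.465], [-1.0, 0.02, -0.005, 0.053], [0.003, -0.114, -0.993, 1.465], [0.0, 0.0, 0.0, 1.0]]
wrist 66.73148783945227 278.74053719113857 214.64294595270357 [-0.0069695  0.         0.         0.         0.       ] [[0.345, 0.889, 0.301, 0.119], [0.939, -0.326, -0.112, 0.568], [-0.001, 0.322, -0.947, 0.374], [0.0, 0.0, 0.0, 1.0]]
```

```bash
ls -la
```

```text
total 12
drwxr-xr-x  3 agent agent 4096 Dec  6 03:55 .
drwxr-xr-x 23 root  root  4096 Dec  6 03:55 ..
drwxr-xr-x  2 agent agent 4096 Dec  6 03:56 pics
```

View pics/a_side.png

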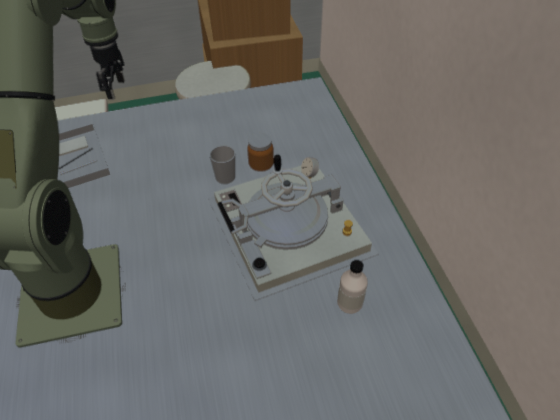

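View pics/a_top.png

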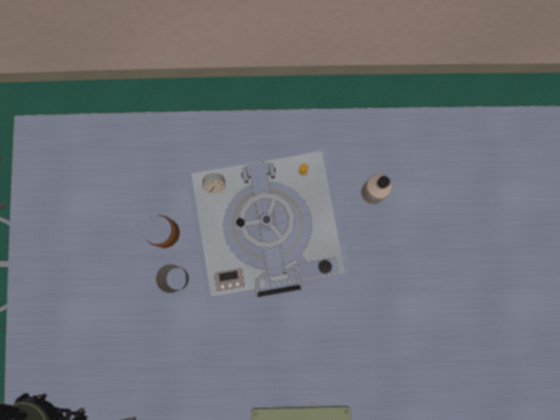

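View pics/a_wrist.png

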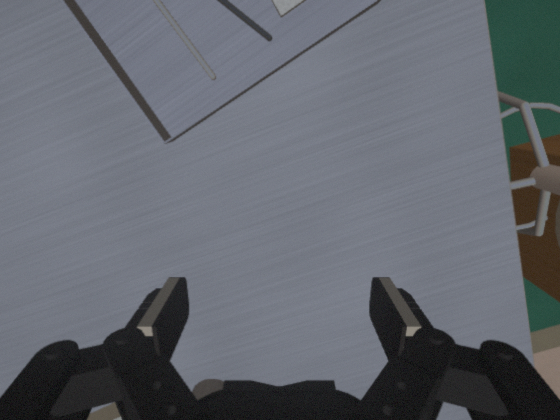

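The top view shows the deck centre near (266,222), the bar handle at (279,291), the button at (325,267) and the black grip at (240,223). The side view shows the grip at (277,162), the button at (260,265) and the bar at (226,213). I'll zoom in to measure them.

```bash
python3 - <<'E'
import cv2
a=cv2.imread("pics/a_top.png")[130:320,130:400]; cv2.imwrite("pics/z_top.png",cv2.resize(a,(810*270//273,570*270//273),interpolation=cv2.INTER_CUBIC)[:600,:800])
a=cv2.imread("pics/a_side.png")[130:320,190:400]; cv2.imwrite("pics/z_side.png",cv2.resize(a,(630,570),interpolation=cv2.INTER_CUBIC))
E
cat > h.py <<'E'
import numpy as np,cv2
from station import sense,grab_frame,arm
from scipy.spatial.transform import Rotation as R
def K(f):
    fl=f["color"].shape[0]/2/np.tan(np.radians(f["fovy"])/2)
    return np.array([[fl,0,f["cx"]],[0,fl,f["cy"]],[0,0,1]])
def ray(f,p):
    u=cv2.undistortPoints(np.array([[p]],float),K(f),np.array(f["distortion"])).ravel()
    T=np.array(f["pose"]); return T[:3,3],T[:3,:3]@np.array([u[0],u[1],1])
def atz(f,p,z):
    o,d=ray(f,p); return o+d*(z-o[2])/d[2]
def tri(l):
    A=np.zeros((3,3));b=np.zeros(3)
    for f,p in l:
        o,d=ray(f,p); d/=np.linalg.norm(d); M=np.eye(3)-np.outer(d,d);A+=M;b+=M@o
    return np.linalg.solve(A,b)
def proj(f,X):
    T=np.linalg.inv(np.array(f["pose"])); 
    r,_=cv2.projectPoints(np.array(X,float).reshape(-1,1,3),cv2.Rodrigues(T[:3,:3])[0],T[:3,3],K(f),np.array(f["distortion"])); return r.reshape(-1,2)
E
```

```text
(no output)
```

View pics/z_top.png

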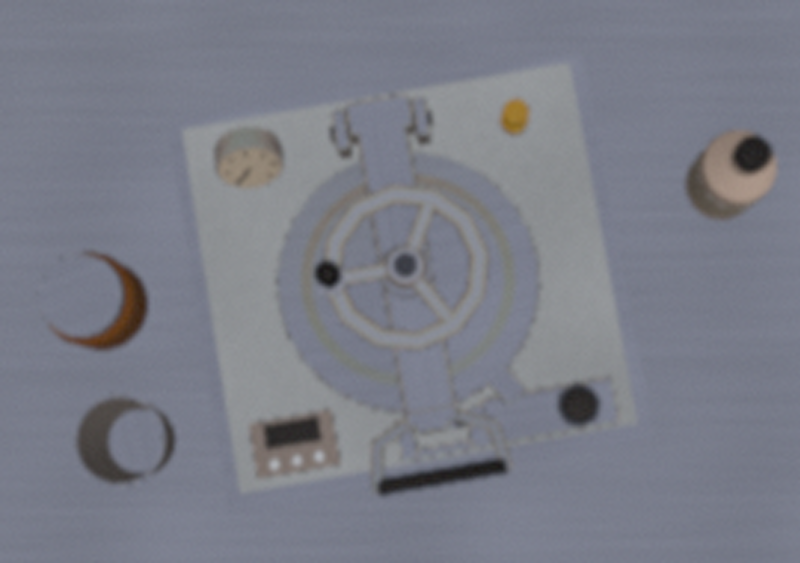

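View pics/z_side.png

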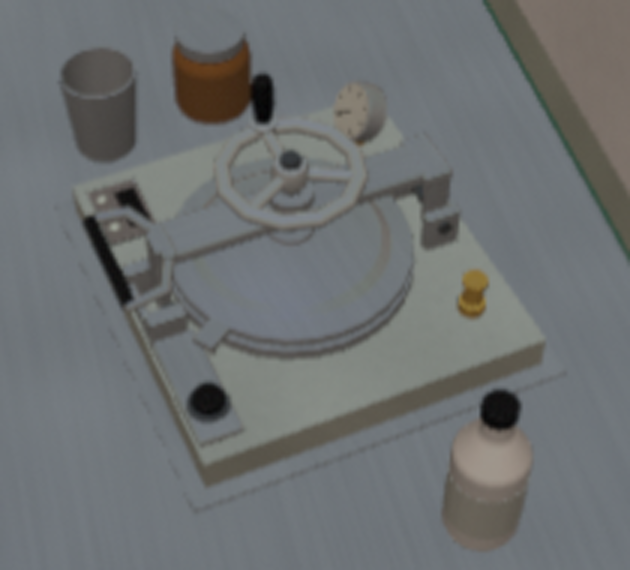

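```bash
cat > m.py <<'E'
from h import *
t=grab_frame("top"); s=grab_frame("side")
def T(p): return (p[0]/2.965+130,p[1]/2.965+130)
def S(p): return (p[0]/3+190,p[1]/3+130)
for n,a,b in [("screwtop",(405,264),(291,158)),("griptop",(327,273),(263,79)),("button",(579,405),(208,398)),("barL",(380,487),(88,219)),("barR",(505,466),(127,302))]:
    X=tri([(t,T(a)),(s,S(b))]); print(n,X.round(4), (proj(t,X)[0]-T(a)).round(2),(proj(s,X)[0]-S(b)).round(2))
for n,a,z in [("button",(579,405),.064),("barL",(380,487),.124),("barR",(505,466),.124)]: print(n,atz(t,T(a),z))
for n,a in [("dRL",(181,129)),("dRR",(571,64)),("dFR",(637,424)),("dFL",(240,493))]: print(n,atz(t,T(a),.04))
for n,a in [("fRR",(545,345)),("FR",(205,462)),("FL",(73,188))]: print("s",n,atz(s,S(a),.04))
E
python3 m.py
```

```text
screwtop [0.6178 0.0788 0.1752] [ 0.07 -0.52] [-0.48  0.08]
griptop [0.6076 0.1396 0.218 ] [ 0.11 -0.85] [-0.74  0.12]
button [ 0.5032 -0.0708  0.0556] [ 0.05 -0.6 ] [-0.61  0.08]
barL [0.4353 0.1044 0.12  ] [ 0.02 -0.27] [-0.25  0.03]
barR [ 0.4511 -0.0011  0.1211] [ 0.03 -0.42] [-0.4   0.05]
button [ 0.50139257 -0.06983199  0.064     ]
barL [0.43474526 0.10435489 0.124     ]
barR [ 0.45005933 -0.00088758  0.124     ]
dRL [0.76096768 0.28439993 0.04      ]
dRR [ 0.81442686 -0.07412798  0.04      ]
dFR [ 0.48392986 -0.1234239   0.04      ]
dFL [0.43002282 0.23244037 0.04      ]
s fRR [ 0.81479405 -0.080946    0.04      ]
s FR [ 0.48933303 -0.12420347  0.04      ]
s FL [0.43291682 0.22511729 0.04      ]
```

```bash
python3 - <<'E'
from h import *
s=sense(); M=R.from_rotvec(s["tool_rot"]).as_matrix(); print(M.round(3))
f=grab_frame("wrist"); Tc=np.array(f["pose"]); print("cam in tool",(M.T@(Tc[:3,3]-s["tcp_pos"])).round(3))
g=np.array([.6076,.1396,.36]); d=g-s["tcp_pos"]; print(d, M.T@d)
E
```

```text
[[-0.     0.346  0.938]
 [-0.001  0.938 -0.346]
 [-1.    -0.001  0.   ]]
cam in tool [ 0.03  -0.001 -0.084]
[ 0.40895401 -0.39996473 -0.04446249] [ 0.04459613 -0.23400842  0.52196104]
```

```bash
python3 -m inch '[[-0.03,-0.005,0.011,0,0,0,0],[0,-0.0167,0.0373,0,0,0,0],[0,-0.0167,0.0373,0,0,0,0],[0,-0.0167,0.0373,0,0,0,0],[0,-0.0167,0.0373,0,0,0,0]]'
```

```text
clock: 0.8
tcp_pos: [0.3251, 0.4156, 0.4348]
tool_rot: [0.277, 1.553, -0.277]
ft_force: [1.4, 0.4, 0.3]
gripper_width: 0.999
```

```bash
python3 -m inch '[[0,-0.0167,0.0373,0,0,0,0],[0,-0.0167,0.0373,0,0,0,0],[0,-0.0167,0.0373,0,0,0,0],[0,-0.0167,0.0373,0,0,0,0],[0,-0.0167,0.0373,0,0,0,0]]'; python3 -m inch '[[0,-0.0167,0.0373,0,0,0,0],[0,-0.0167,0.0373,0,0,0,0],[0,-0.0167,0.0373,0,0,0,0],[0,0,0,-7,0,0,0],[0,0,0,-7,0,0,0]]';python3 -m inch '[[0,0,0,-7,0,0,0],[0,0,0,-8,0,0,0],[0,0,0,0,0,0,0]]'
cat > where.py <<'E'
from h import *
import sys
s=sense();M=R.from_rotvec(s["tool_rot"]).as_matrix(); p=np.array(s["tcp_pos"])
print(s["clock"],"q",np.round(s["joints"],2),"tcp",p.round(4),"grasp",(p+M[:,0]*.155).round(4)); print(M.round(3).tolist())
if len(sys.argv)>3:
    g=np.array(eval(sys.argv[1]+","+sys.argv[2]+","+sys.argv[3])); print("to grasp target: tool shift",(M.T@(g-p-M[:,0]*.155)).round(4))
E
python3 where.py .6076 .1396 .199
python3 - <<'E'
from h import *
for n in ["top","side","wrist"]: cv2.imwrite(f"pics/b_{n}.png",grab_frame(n)["color"][:,:,::-1])
E
```

```text
clock: 1.3
tcp_pos: [0.4714, 0.2727, 0.4348]
tool_rot: [0.277, 1.553, -0.277]
ft_force: [0.3, 0.4, 0.5]
gripper_width: 0.998
clock: 1.8
tcp_pos: [0.5586, 0.1874, 0.4343]
tool_rot: [0.083, 1.57, -0.083]
ft_force: [-0.9, 0.7, -0.5]
gripper_width: 1.0
clock: 2.1
tcp_pos: [0.5581, 0.1881, 0.4346]
tool_rot: [-0.122, 1.568, 0.122]
ft_force: [0.1, 0.4, -0.4]
gripper_width: 1.001
2.1 q [-0.27  0.7  -0.23  1.38  0.17  1.08  1.2 ] tcp [0.5581 0.1881 0.4346] grasp [0.5581 0.1881 0.2796]
[[-0.0, -0.155, 0.988], [0.0, 0.988, 0.155], [-1.0, 0.0, -0.0]]
to grasp target: tool shift [ 0.0806 -0.0556  0.0414]
```

View pics/b_wrist.png

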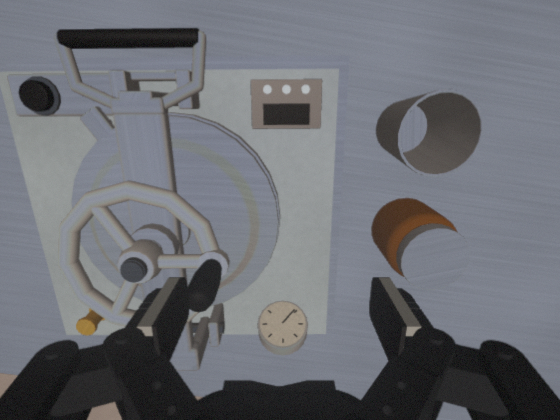

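View pics/b_side.png

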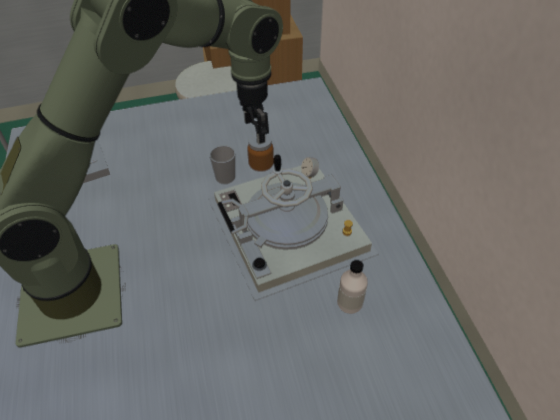

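The wrist view shows the button at (39,94), the screw end at (133,269), the grip top near (203,290), and the bar running from (60,39) to (203,36). I'll combine all three views.

```bash
cat > m2.py <<'E'
from h import *
from scipy.optimize import least_squares
t=grab_frame("top"); s=grab_frame("side"); w=grab_frame("wrist")
def T(p): return (p[0]/2.965+130,p[1]/2.965+130)
def S(p): return (p[0]/3+190,p[1]/3+130)
obs=[]
for n,a,b,c in [("screw",(405,264),(291,157),(133,269)),("grip",(327,273),(263,79),(203,291)),("but",(579,405),(208,398),(39,94)),("barL",(380,487),(88,219),(203,37)),("barR",(505,466),(127,302),(60,39))]:
    X=tri([(t,T(a)),(s,S(b)),(w,c)]); obs+=[(n,t,T(a)),(n,s,S(b)),(n,w,c)]
    print(n,X.round(4),(tri([(t,T(a)),(w,c)])).round(4))
def pts(v):
    x,y,yaw,q,th=v; c,sn=np.cos(yaw),np.sin(yaw)
    L=lambda a,b,z: np.array([x+c*a-sn*b,y+sn*a+c*b,z])
    return dict(screw=L(0,0,.178+.002*q),grip=np.array([x+.062*np.cos(th),y+.062*np.sin(th),.22+.002*q]),barL=L(-.175,.053,.12),barR=L(-.175,-.053,.12))
def res(v):
    P=pts(v); return np.concatenate([proj(f,P[n])[0]-p for n,f,p in obs if n in P])
r=least_squares(res,[.617,.078,.15,1,1.7],loss="soft_l1"); print(r.x.round(4),np.degrees(r.x[[2,4]]),res(r.x).reshape(-1,2).round(1).tolist())
print({k:v.round(4) for k,v in pts(r.x).items()}, "but",atz(t,T((579,405)),.064),atz(w,(39,94),.064))
E
python3 m2.py
```

```text
screw [0.6169 0.0784 0.1758] [0.6159 0.0783 0.1749]
grip [0.6066 0.1415 0.2128] [0.607  0.1406 0.2054]
but [ 0.5019 -0.0707  0.0554] [ 0.5005 -0.0707  0.0552]
barL [0.4341 0.106  0.1183] [0.4327 0.1056 0.1138]
barR [ 0.4508 -0.0021  0.1232] [ 0.4504 -0.0008  0.1265]
[ 0.6141  0.0795  0.1593 -1.0834  1.8009] [  9.12574261 103.18542273] [[-0.2, 1.0], [-1.9, 0.3], [1.9, -0.4], [0.0, 2.4], [-3.5, 0.6], [-4.3, 1.2], [0.2, 0.7], [-1.1, 0.3], [-4.9, 0.8], [-0.2, 0.1], [-0.9, 0.3], [5.6, 0.4]]
{'screw': array([0.6141, 0.0795, 0.1758]), 'grip': array([0.6   , 0.1399, 0.2178]), 'barL': array([0.4329, 0.1041, 0.12  ]), 'barR': array([ 0.4497, -0.0006,  0.12  ])} but [ 0.50139257 -0.06983199  0.064     ] [ 0.49873609 -0.06453919  0.064     ]
```

```bash
python3 -m inch '[[0,-0.019,0.014,0,0,0,60],[0,-0.019,0.014,0,0,0,60],[0,-0.018,0.013,0,0,0,60],[0,0,0,0,0,0,60],[0,0,0,0,0,0,60]]'
python3 where.py .6068 .1395 .199
python3 - <<'E'
from h import *
for n in ["top","side","wrist"]: cv2.imwrite(f"pics/c_{n}.png",grab_frame(n)["color"][:,:,::-1])
a=cv2.imread("pics/c_side.png")[60:260,180:380]; cv2.imwrite("pics/c_sz.png",cv2.resize(a,(600,600)))
E
```

```text
clock: 2.9
tcp_pos: [0.607, 0.1394, 0.4345]
tool_rot: [-0.119, 1.568, 0.12]
ft_force: [0.2, 0.3, 0.6]
gripper_width: 0.76
2.9 q [-0.18  0.76 -0.23  1.24  0.17  1.16  1.31] tcp [0.607  0.1394 0.4345] grasp [0.6069 0.1394 0.2795]
[[-0.0, -0.152, 0.988], [0.0, 0.988, 0.152], [-1.0, 0.0, -0.0]]
to grasp target: tool shift [ 0.0805  0.0001 -0.0001]
```

View pics/c_wrist.png

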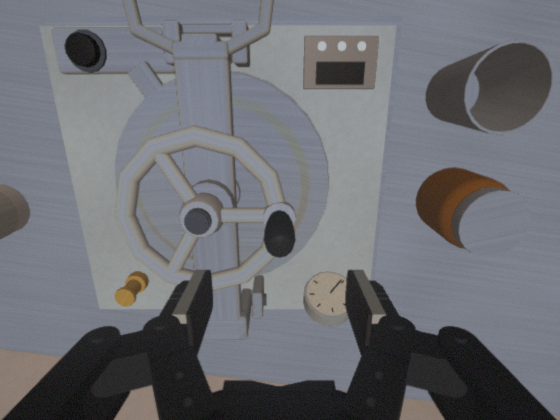

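View pics/c_sz.png

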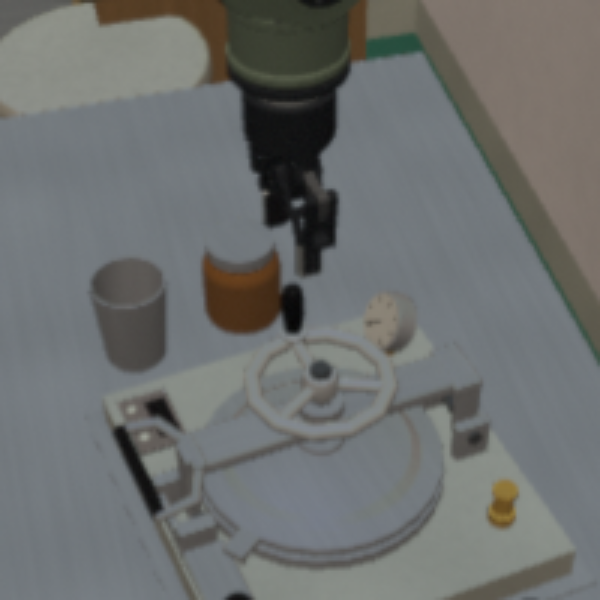

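The wrist view shows the grip at column 280, midway between the fingers (200 and 360). I'll descend and close.

```bash
python3 -m inch '[[0.025,0,0,0,0,0,60],[0.025,0,0,0,0,0,60],[0.02,0,0,0,0,0,60],[0.01,0,0,0,0,0,60],[0,0,0,0,0,0,60]]'; python3 - <<'E'
from h import *
cv2.imwrite("pics/d_wrist.png",grab_frame("wrist")["color"][:,:,::-1])
E
```

```text
clock: 3.55
tcp_pos: [0.6069, 0.1396, 0.354]
tool_rot: [-0.121, 1.569, 0.121]
ft_force: [-0.6, -0.7, 0.7]
gripper_width: 0.766
```

View pics/d_wrist.png

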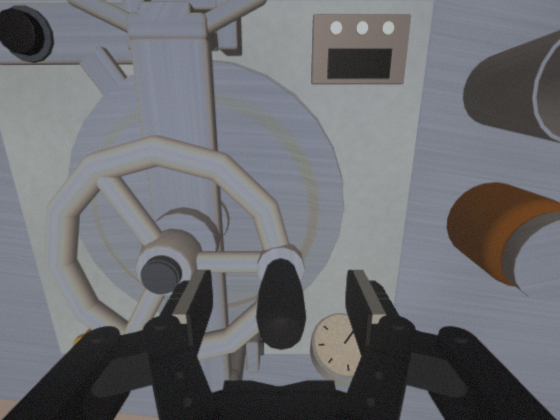

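The grip stands between the pads (column 281, pads at 210 and 350). Closing now.

```bash
python3 -m inch '[[0,0,0,0,0,0,255],[0,0,0,0,0,0,255],[0,0,0,0,0,0,255],[0,0,0,0,0,0,255],[0,0,0,0,0,0,255]]'; python3 - <<'E'
from h import *
print(sense()["ft_force"],sense()["gripper_width"]*85)
cv2.imwrite("pics/e_wrist.png",grab_frame("wrist")["color"][:,:,::-1])
E
```

```text
clock: 4.1
tcp_pos: [0.6071, 0.14, 0.3556]
tool_rot: [-0.12, 1.566, 0.122]
ft_force: [-1.1, 4.6, 7.3]
gripper_width: 0.227
[-1.06756101  4.59867464  7.30910263] 19.252953943606393
```

View pics/e_wrist.png

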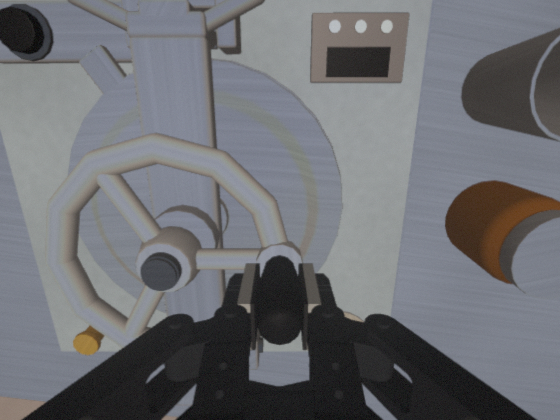

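Gripped: opening about 19 mm on the 21 mm grip, with the grip 62 mm from the measured axis. In tool axes the radial direction is almost exactly tool y. Next a table of 12° steps.

```bash
python3 - <<'E'
import numpy as np
k=np.arange(0,51); a=np.radians(12*k); P=np.c_[-.002*a,.062*np.cos(a),-.062*np.sin(a)].round(4)
d=np.diff(P,axis=0).round(4)
for i in range(30): print(i, d[i].tolist())
E
python3 where.py
```

```text
0 [-0.0004, -0.0014, -0.0129]
1 [-0.0004, -0.004, -0.0123]
2 [-0.0005, -0.0064, -0.0112]
3 [-0.0004, -0.0087, -0.0097]
4 [-0.0004, -0.0105, -0.0076]
5 [-0.0004, -0.0118, -0.0053]
6 [-0.0004, -0.0127, -0.0027]
7 [-0.0005, -0.013, 0.0]
8 [-0.0004, -0.0127, 0.0027]
9 [-0.0004, -0.0118, 0.0053]
10 [-0.0004, -0.0105, 0.0076]
11 [-0.0004, -0.0087, 0.0097]
12 [-0.0004, -0.0064, 0.0112]
13 [-0.0005, -0.004, 0.0123]
14 [-0.0004, -0.0014, 0.0129]
15 [-0.0004, 0.0014, 0.0129]
16 [-0.0004, 0.004, 0.0123]
17 [-0.0004, 0.0064, 0.0112]
18 [-0.0005, 0.0087, 0.0097]
19 [-0.0004, 0.0105, 0.0076]
20 [-0.0004, 0.0118, 0.0053]
21 [-0.0004, 0.0127, 0.0027]
22 [-0.0004, 0.013, 0.0]
23 [-0.0005, 0.0127, -0.0027]
24 [-0.0004, 0.0118, -0.0053]
25 [-0.0004, 0.0105, -0.0076]
26 [-0.0004, 0.0087, -0.0097]
27 [-0.0004, 0.0064, -0.0112]
28 [-0.0004, 0.004, -0.0123]
29 [-0.0005, 0.0014, -0.0129]
4.15 q [-0.18  0.84 -0.22  1.36  0.2   0.96  1.28] tcp [0.6071 0.14   0.3556] grasp [0.6073 0.1403 0.2006]
[[0.001, -0.153, 0.988], [0.002, 0.988, 0.153], [-1.0, 0.001, 0.001]]
```

```bash
python3 -m inch '[[-0.0009,-0.0014,-0.0129,0,0,0,255],[-0.0009,-0.004,-0.0123,0,0,0,255],[-0.0009,-0.0064,-0.0112,0,0,0,255]]'; python3 where.py
```

```text
clock: 4.45
tcp_pos: [0.5724, 0.1225, 0.3573]
tool_rot: [-0.121, 1.567, 0.122]
ft_force: [5.6, 0.0, -12.2]
gripper_width: 0.227
4.45 q [-0.15  0.78 -0.22  1.51  0.2   0.88  1.28] tcp [0.5724 0.1225 0.3573] grasp [0.5724 0.1226 0.2023]
[[0.0, -0.154, 0.988], [0.001, 0.988, 0.154], [-1.0, 0.001, 0.0]]
```

```bash
python3 -m inch '[[-0.0002,-0.0087,-0.0097,0,0,0,255],[-0.0002,-0.0105,-0.0076,0,0,0,255],[-0.0002,-0.0118,-0.0053,0,0,0,255],[-0.0004,-0.0127,-0.0027,0,0,0,255],[-0.0005,-0.013,0,0,0,0,255]]'; python3 where.py
```

```text
clock: 4.95
tcp_pos: [0.5569, 0.0612, 0.3593]
tool_rot: [-0.12, 1.566, 0.12]
ft_force: [7.5, 6.4, -1.3]
gripper_width: 0.225
4.95 q [-0.05  0.75 -0.23  1.6   0.22  0.82  1.36] tcp [0.5569 0.0612 0.3593] grasp [0.5571 0.0612 0.2043]
[[0.001, -0.153, 0.988], [0.0, 0.988, 0.153], [-1.0, 0.0, 0.001]]
```

```bash
python3 -m inch '[[-0.0004,-0.0127,0.0027,0,0,0,255],[-0.0004,-0.0118,0.0053,0,0,0,255],[-0.0004,-0.0105,0.0076,0,0,0,255],[-0.0004,-0.0087,0.0097,0,0,0,255],[-0.0004,-0.0064,0.0112,0,0,0,255]]'; python3 -m inch '[[-0.0005,-0.004,0.0123,0,0,0,255],[-0.0004,-0.0014,0.0129,0,0,0,255],[-0.0004,0.0014,0.0129,0,0,0,255],[-0.0004,0.004,0.0123,0,0,0,255],[-0.0004,0.0064,0.0112,0,0,0,255]]'; python3 where.py
```

```text
clock: 5.45
tcp_pos: [0.601, 0.0182, 0.3611]
tool_rot: [-0.119, 1.567, 0.123]
ft_force: [-0.5, 16.1, 2.7]
gripper_width: 0.222
clock: 5.95
tcp_pos: [0.6603, 0.0337, 0.363]
tool_rot: [-0.119, 1.57, 0.121]
ft_force: [-12.5, 6.7, 9.2]
gripper_width: 0.227
5.95 q [-0.    0.9  -0.24  1.17  0.21  1.09  1.47] tcp [0.6603 0.0337 0.363 ] grasp [0.6598 0.0338 0.208 ]
[[-0.003, -0.153, 0.988], [0.001, 0.988, 0.153], [-1.0, 0.001, -0.003]]
```

```bash
python3 -m inch '[[-0.0007,0.0094,0.009,0,0,0,255],[-0.0007,0.0109,0.007,0,0,0,255],[-0.0006,0.0118,0.0053,0,0,0,255],[-0.0004,0.0127,0.0027,0,0,0,255],[-0.0004,0.013,0,0,0,0,255]]'; python3 -m inch '[[-0.0005,0.0127,-0.0027,0,0,0,255],[-0.0004,0.0118,-0.0053,0,0,0,255],[-0.0004,0.0105,-0.0076,0,0,0,255],[-0.0004,0.0087,-0.0097,0,0,0,255],[-0.0004,0.0064,-0.0112,0,0,0,255]]'; python3 where.py
```

```text
clock: 6.45
tcp_pos: [0.6763, 0.0931, 0.3653]
tool_rot: [-0.121, 1.565, 0.117]
ft_force: [13.5, -0.7, -10.1]
gripper_width: 0.224
clock: 6.95
tcp_pos: [0.6316, 0.1389, 0.3675]
tool_rot: [-0.12, 1.567, 0.122]
ft_force: [5.1, 4.8, -5.9]
gripper_width: 0.227
6.95 q [-0.17  0.87 -0.23  1.24  0.2   1.06  1.31] tcp [0.6316 0.1389 0.3675] grasp [0.6317 0.1391 0.2125]
[[0.001, -0.153, 0.988], [0.001, 0.988, 0.153], [-1.0, 0.001, 0.001]]
```

```bash
python3 -m inch '[[-0.0003,0.004,-0.0123,0,0,0,255],[-0.0004,0.0014,-0.0129,0,0,0,255],[-0.0004,-0.0014,-0.0129,0,0,0,255],[-0.0004,-0.004,-0.0123,0,0,0,255],[-0.0004,-0.0064,-0.0112,0,0,0,255]]'; python3 -m inch '[[-0.0004,-0.0087,-0.0097,0,0,0,255],[-0.0004,-0.0105,-0.0076,0,0,0,255],[-0.0004,-0.0118,-0.0053,0,0,0,255],[-0.0004,-0.0127,-0.0027,0,0,0,255],[-0.0005,-0.013,0,0,0,0,255]]'; python3 where.py
```

```text
clock: 7.45
tcp_pos: [0.5715, 0.122, 0.3697]
tool_rot: [-0.121, 1.567, 0.12]
ft_force: [8.6, -1.1, -2.2]
gripper_width: 0.225
clock: 7.95
tcp_pos: [0.5553, 0.0664, 0.3721]
tool_rot: [-0.115, 1.565, 0.13]
ft_force: [-5.4, 83.1, -12.3]
gripper_width: 0.223
7.95 q [-0.05  0.73 -0.25  1.59  0.21  0.85  1.36] tcp [0.5553 0.0664 0.3721] grasp [0.5556 0.068  0.2171]
[[0.001, -0.156, 0.988], [0.01, 0.988, 0.156], [-1.0, 0.01, 0.003]]
```

83 N tangentially at 7.86 rad of turn, so the screw is against its upper stop. I'll ease the load off straight away.

```bash
python3 -m inch '[[0,0.006,0,0,0,0,255],[0,0,0,0,0,0,255]]'; python3 where.py; python3 -c "
from h import *
cv2.imwrite('pics/f_wrist.png',grab_frame('wrist')['color'][:,:,::-1]);cv2.imwrite('pics/f_side.png',cv2.resize(grab_frame('side')['color'][130:320,190:400,::-1],(630,570)))"
```

```text
clock: 8.15
tcp_pos: [0.5548, 0.0698, 0.3719]
tool_rot: [-0.119, 1.566, 0.123]
ft_force: [5.7, 14.5, -6.0]
gripper_width: 0.223
8.15 q [-0.06  0.73 -0.24  1.59  0.21  0.85  1.35] tcp [0.5548 0.0698 0.3719] grasp [0.555  0.0702 0.2169]
[[0.001, -0.154, 0.988], [0.003, 0.988, 0.154], [-1.0, 0.002, 0.002]]
```

View pics/f_side.png

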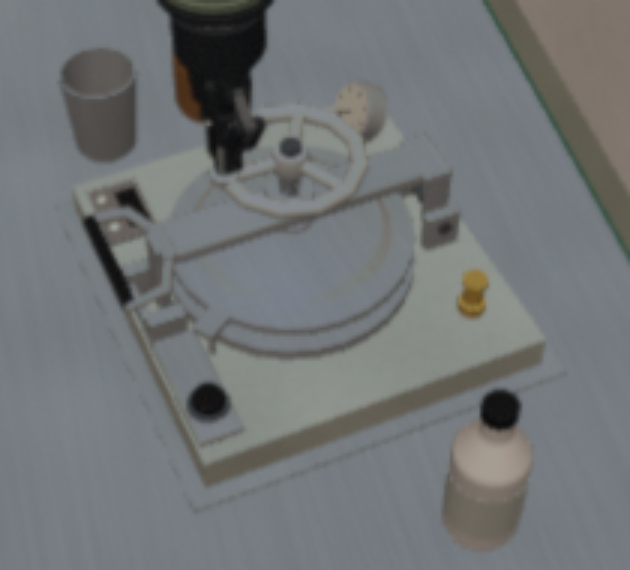

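The wheel has visibly risen and still presses lightly on the stop (14 N). I'll release and rise.

```bash
python3 -m inch '[[0,0,0,0,0,0,60],[0,0,0,0,0,0,60],[0,0,0,0,0,0,60],[0,0,0,0,0,0,60]]';python3 -m inch '[[-0.02,0,0,0,0,0,60],[-0.03,0,0,0,0,0,60],[-0.03,0,0,0,0,0,60],[0,0,0,0,0,0,60]]'; python3 where.py; python3 -c "
from h import *
w=grab_frame('wrist');t=grab_frame('top')
cv2.imwrite('pics/g_wrist.png',w['color'][:,:,::-1]);cv2.imwrite('pics/g_side.png',cv2.resize(grab_frame('side')['color'][130:320,190:400,::-1],(630,570)))"
```

```text
clock: 8.65
tcp_pos: [0.5543, 0.0685, 0.3719]
tool_rot: [-0.12, 1.568, 0.12]
ft_force: [0.7, -0.4, 0.3]
gripper_width: 0.763
clock: 9.05
tcp_pos: [0.5544, 0.0689, 0.4552]
tool_rot: [-0.12, 1.563, 0.12]
ft_force: [0.7, 0.7, -1.0]
gripper_width: 0.766
9.05 q [-0.05  0.63 -0.26  1.46  0.18  1.07  1.38] tcp [0.5544 0.0689 0.4552] grasp [0.5552 0.069  0.3002]
[[0.005, -0.152, 0.988], [0.001, 0.988, 0.152], [-1.0, -0.0, 0.005]]
```

View pics/g_side.png

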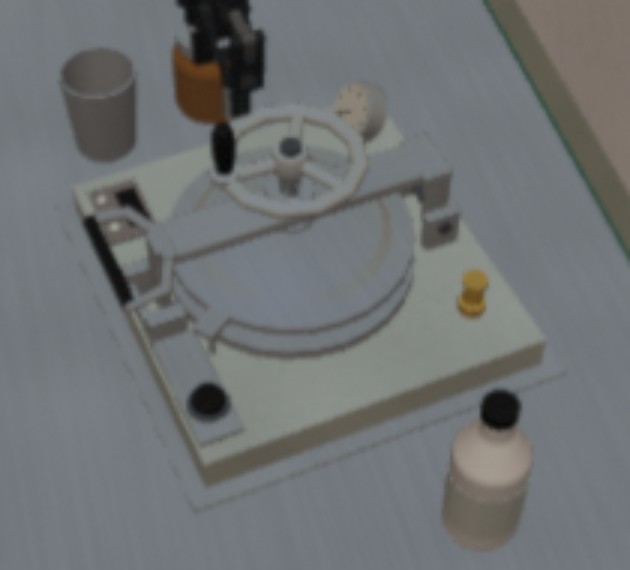

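View pics/g_wrist.png

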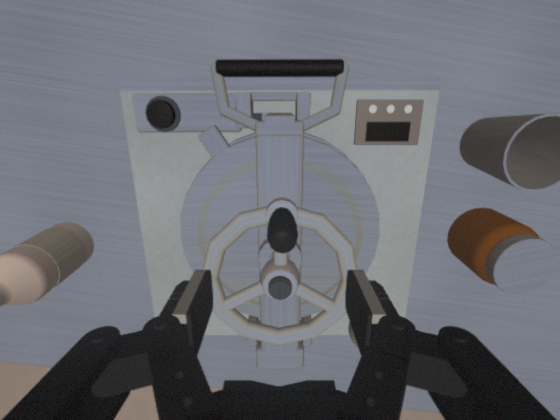

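The wrist view shows the button at (161,113), the bar from (217,68) to (343,67), the grip over the arm, and the wheel raised.

```bash
python3 -c "
from h import *
w=grab_frame('wrist')
print('but',atz(w,(162,113),.064),'barends',atz(w,(217,69),.124),atz(w,(343,68),.124),'screw',atz(w,(281,287),.197))
"
python3 where.py .5005 -.0680 .155
```

```text
but [ 0.49596204 -0.0670462   0.064     ] barends [ 0.44847523 -0.00141117  0.124     ] [0.43118955 0.10471395 0.124     ] screw [0.60613183 0.07830427 0.197     ]
9.25 q [-0.05  0.64 -0.26  1.46  0.18  1.06  1.38] tcp [0.5542 0.0688 0.4511] grasp [0.554  0.0687 0.2961]
[[-0.001, -0.153, 0.988], [-0.0, 0.988, 0.153], [-1.0, -0.0, -0.001]]
to grasp target: tool shift [ 0.1412 -0.1269 -0.0735]
```

```bash
python3 -m inch '[[0,-0.032,-0.018,0,0,0,255],[0,-0.032,-0.018,0,0,0,255],[0,-0.032,-0.018,0,0,0,255],[0,-0.031,-0.019,0,0,0,255],[0,0,0,0,0,0,255]]';python3 -m inch '[[0.04,0,0,0,0,0,255],[0.04,0,0,0,0,0,255],[0.04,0,0,0,0,0,255],[0.03,0,0,0,0,0,255],[0,0,0,0,0,0,255]]'; python3 where.py .501 -.069 .084; python3 -c "
from h import *
w=grab_frame('wrist')
cv2.imwrite('pics/i_wrist.png',w['color'][:,:,::-1]);cv2.imwrite('pics/i_side.png',cv2.resize(grab_frame('side')['color'][130:320,190:400,::-1],(630,570)))"
```

```text
clock: 9.75
tcp_pos: [0.5001, -0.0718, 0.4512]
tool_rot: [-0.118, 1.57, 0.115]
ft_force: [0.6, 1.8, -0.1]
gripper_width: 0.002
clock: 10.25
tcp_pos: [0.5008, -0.0672, 0.2986]
tool_rot: [-0.12, 1.573, 0.122]
ft_force: [-0.2, -0.7, 1.0]
gripper_width: -0.001
10.25 q [ 0.18  0.77 -0.2   1.85  0.28  0.55  1.52] tcp [ 0.5008 -0.0672  0.2986] grasp [ 0.4999 -0.0671  0.1437]
[[-0.006, -0.154, 0.988], [0.001, 0.988, 0.154], [-1.0, 0.002, -0.006]]
to grasp target: tool shift [ 0.0596 -0.0021  0.0012]
```

View pics/i_side.png

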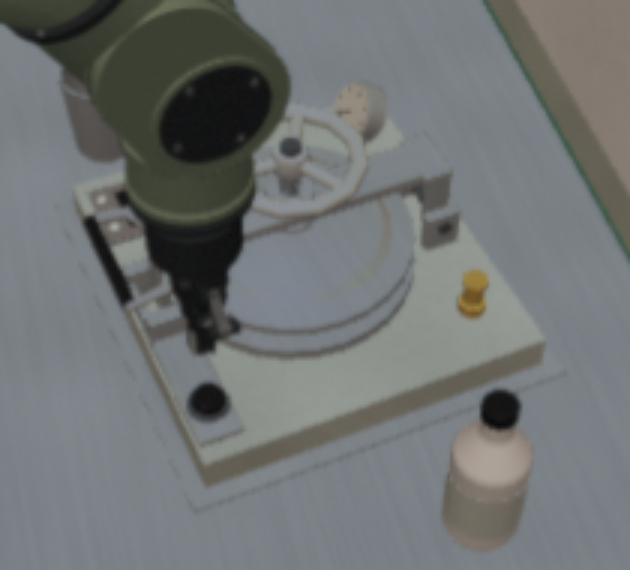

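View pics/i_wrist.png

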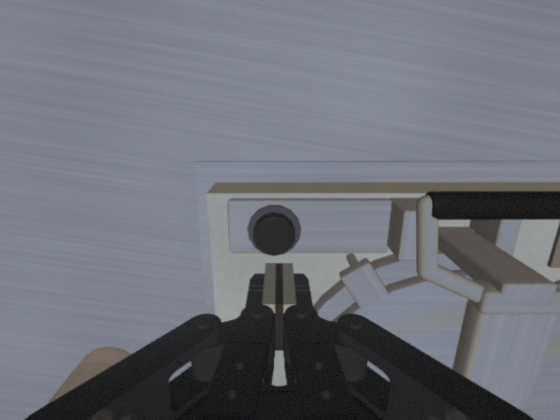

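Button (274,233) sits just left of the finger line (column 279). I'll tilt the hand 10° so its body leans right, clear of the lid when it pops, and come down above the button.

```bash
python3 -m inch '[[0,-0.017,0.001,0,0,0,255],[0,-0.017,0,0,0,5,255],[0,0,0,0,0,5,255],[0,0,0,0,0,0,255]]';python3 -m inch '[[0.02,-0.0035,0,0,0,0,255],[0.015,-0.0027,0,0,0,0,255],[0.01,-0.0018,0,0,0,0,255],[0,0,0,0,0,0,255]]'; python3 -c "
from h import *
s=sense();M=R.from_rotvec(s['tool_rot']).as_matrix();print('tip',np.array(s['tcp_pos'])+M[:,0]*.1734,s['ft_force'])
w=grab_frame('wrist')
cv2.imwrite('pics/j_wrist.png',w['color'][:,:,::-1]);cv2.imwrite('pics/j_side.png',cv2.resize(grab_frame('side')['color'][130:320,190:400,::-1],(630,570)))"
```

```text
clock: 10.75
tcp_pos: [0.5078, -0.1026, 0.3033]
tool_rot: [0.02, 1.575, 0.256]
ft_force: [-0.3, 0.2, 0.3]
gripper_width: 0.001
clock: 11.15
tcp_pos: [0.5077, -0.1007, 0.2561]
tool_rot: [0.015, 1.577, 0.257]
ft_force: [0.1, 0.0, 0.4]
gripper_width: 0.001
tip [ 0.50299971 -0.07120185  0.08526294] [0.11786636 0.00336168 0.38927009]
```

View pics/j_side.png

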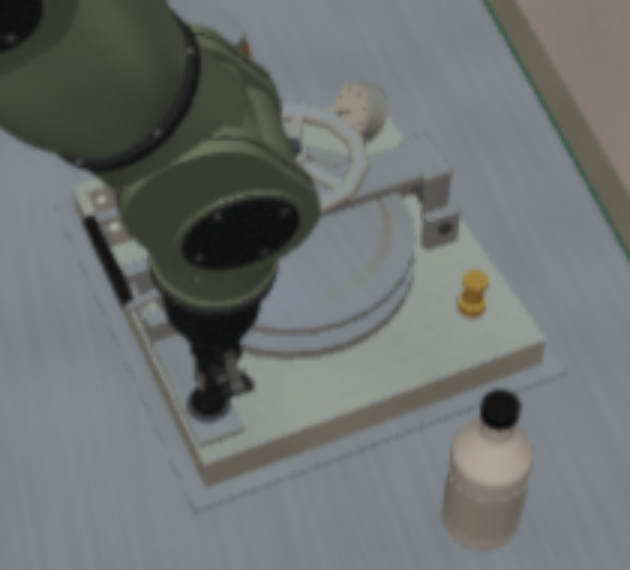

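View pics/j_wrist.png

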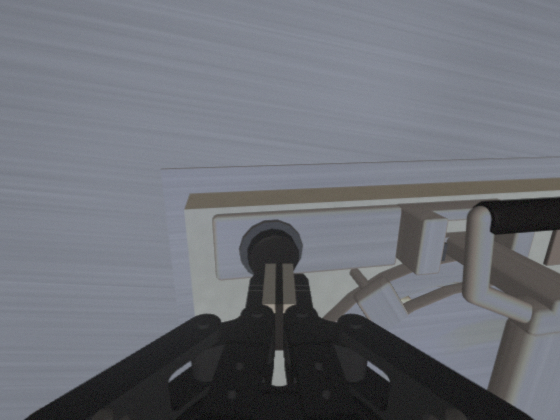

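```bash
python3 -m inch '[[0.012,-0.0021,0,0,0,0,255],[0.008,-0.0014,0,0,0,0,255],[0.004,-0.0007,0,0,0,0,255],[0.002,-0.0004,0,0,0,0,255]]'; python3 -m inch '[[0.002,-0.0004,0,0,0,0,255],[0.002,-0.0003,0,0,0,0,255]]'
```

```text
clock: 11.65
tcp_pos: [0.5077, -0.1013, 0.2295]
tool_rot: [0.017, 1.577, 0.257]
ft_force: [-0.4, -1.4, 4.4]
gripper_width: 0.002
clock: 11.85
tcp_pos: [0.5078, -0.1014, 0.2265]
tool_rot: [0.016, 1.576, 0.257]
ft_force: [-6.0, -5.9, 49.8]
gripper_width: -0.002
```

```bash
python3 -m inch '[[-0.0015,0,0,0,0,0,255],[0,0,0,0,0,0,255]]'; python3 -c "
from h import *
cv2.imwrite('pics/k_wrist.png',grab_frame('wrist')['color'][:,:,::-1]);cv2.imwrite('pics/k_side.png',cv2.resize(grab_frame('side')['color'][130:320,190:400,::-1],(630,570)))"
```

```text
clock: 12.05
tcp_pos: [0.5077, -0.1014, 0.2277]
tool_rot: [0.017, 1.576, 0.257]
ft_force: [-0.1, 0.1, 7.8]
gripper_width: -0.001
```

View pics/k_side.png

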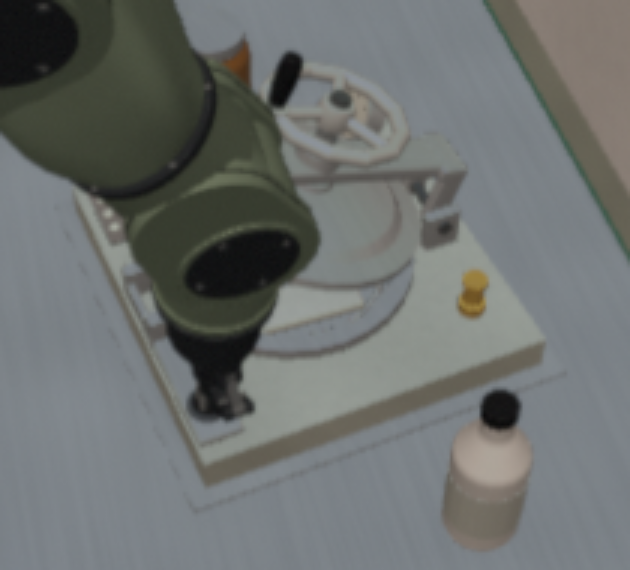

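View pics/k_wrist.png

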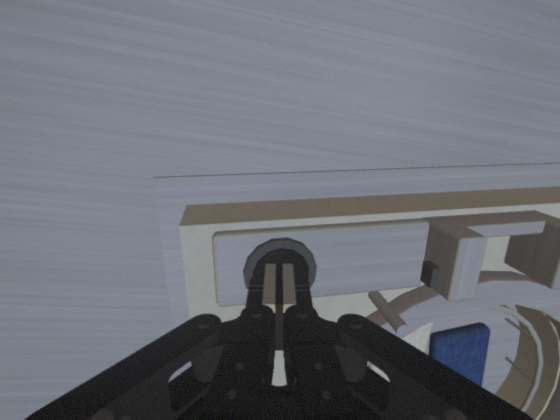

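The lid has popped: the side view shows it raised and the wrist view shows the open chamber. I'll withdraw along the tilted tool axis, up and to the right, then forward of the lid.

```bash
python3 -m inch '[[-0.02,0,0,0,0,0,255],[-0.035,0,0,0,0,0,255],[-0.04,0,0,0,0,0,255],[-0.04,0,-0.01,0,0,0,255],[-0.04,0,-0.03,0,0,0,255]]';python3 -m inch '[[-0.03,0,-0.035,0,0,0,120],[-0.02,0,-0.03,0,0,0,120],[0,0,0,0,0,-5,120],[0,0,0,0,0,-5,120],[0,0,0,0,0,0,120]]'; python3 where.py;  python3 -c "
from h import *
for n in ['top','side','wrist']: cv2.imwrite(f'pics/l_{n}.png',grab_frame(n)['color'][:,:,::-1])"
```

```text
clock: 12.65
tcp_pos: [0.4732, -0.1373, 0.4009]
tool_rot: [0.016, 1.576, 0.258]
ft_force: [-0.3, -1.4, 0.8]
gripper_width: -0.0
clock: 13.15
tcp_pos: [0.4098, -0.1555, 0.4492]
tool_rot: [-0.123, 1.567, 0.12]
ft_force: [-0.4, 0.5, -0.2]
gripper_width: 0.53
13.15 q [ 0.54  0.46 -0.4   1.87  0.24  0.85  1.75] tcp [ 0.4098 -0.1555  0.4492] grasp [ 0.4099 -0.1558  0.2942]
[[0.001, -0.154, 0.988], [-0.002, 0.988, 0.154], [-1.0, -0.002, 0.0]]
```

View pics/l_side.png

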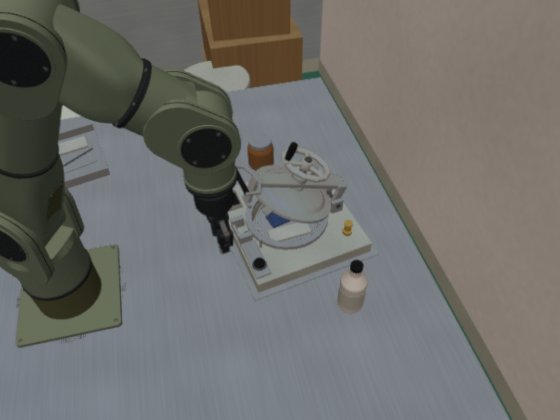

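View pics/l_top.png

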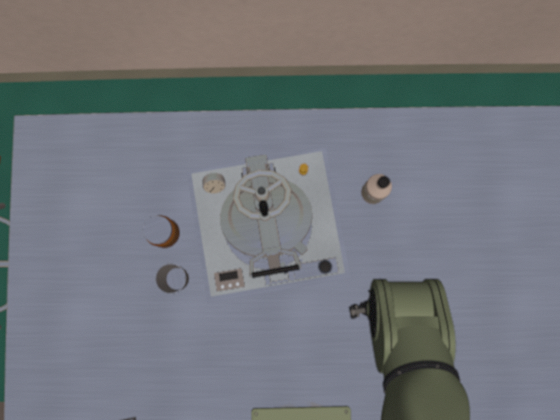

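View pics/l_wrist.png

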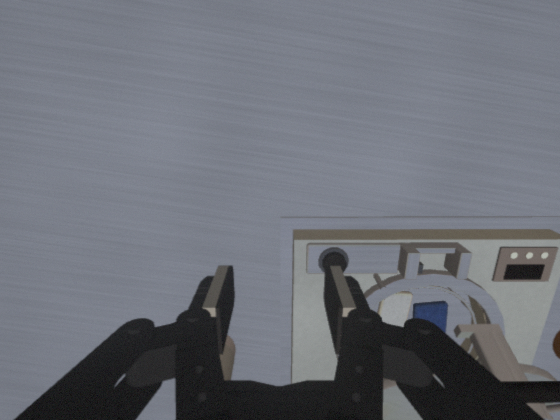

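```bash
python3 -m inch '[[0,0,0,8.5,0,0,120],[0,0,0,8.5,0,0,120],[0,0,0,8.5,0,0,120],[0,0,0,8.5,0,0,120],[0,0,0,8.5,0,0,120]]';python3 -m inch '[[0,0,0,8.5,0,0,120],[0,0,0,8.5,0,0,120],[0,0,0,8.5,0,0,120],[0,0,0,8.5,0,0,120],[0,0,0,8.5,0,0,120]]';python3 -m inch '[[0,0,0,5,0,0,120],[0,0,0,0,0,0,120]]'; cat > lid.py <<'E'
from h import *
from scipy.optimize import least_squares
yaw=np.radians(8.7); C=np.array([.6165,.0785])
def P(q,y,C=C):
    a=np.arctan2(.05,.315)+q; r=np.hypot(.315,.05); lx=.14-r*np.cos(a); z=.07+r*np.sin(a); c,s=np.cos(yaw),np.sin(yaw)
    return np.array([C[0]+c*lx-s*y,C[1]+s*lx+c*y,z])
E
python3 - <<'E'
from lid import *
t=grab_frame("top")
print(atz(t,(275.5,270.5),.239))
for q in [0,.35,.4,.45,1.05]: print(q,P(q,0).round(4),proj(t,P(q,0)).round(1))
E
python3 where.py; python3 -c "
from h import *
for n in ['top','side','wrist']: cv2.imwrite(f'pics/m_{n}.png',grab_frame(n)['color'][:,:,::-1])"
```

```text
clock: 13.8
tcp_pos: [0.41, -0.1563, 0.4485]
tool_rot: [0.468, 1.522, -0.465]
ft_force: [-0.3, 0.0, -0.3]
gripper_width: 0.531
clock: 14.3
tcp_pos: [0.4101, -0.1562, 0.4484]
tool_rot: [1.036, 1.313, -1.034]
ft_force: [0.7, 0.1, -0.7]
gripper_width: 0.531
clock: 14.5
tcp_pos: [0.4101, -0.1561, 0.4485]
tool_rot: [1.098, 1.279, -1.096]
ft_force: [0.1, -0.3, -0.2]
gripper_width: 0.529
[0.49031871 0.05945435 0.239     ]
0 [0.4435 0.052  0.12  ] [[279.1 290.2]]
0.35 [0.4793 0.0575 0.225 ] [[276.5 275.4]]
0.4 [0.4873 0.0587 0.2387] [[275.8 271.8]]
0.45 [0.496  0.0601 0.252 ] [[275.1 267.9]]
1.05 [0.6428 0.0825 0.3681] [[262.6 195.7]]
14.55 q [ 0.24  0.45  0.07  1.88 -0.05  0.82  0.5 ] tcp [ 0.4101 -0.1561  0.4485] grasp [ 0.41   -0.1559  0.2935]
[[-0.001, 0.988, 0.155], [0.001, 0.155, -0.988], [-1.0, -0.0, -0.001]]
```

View pics/m_wrist.png

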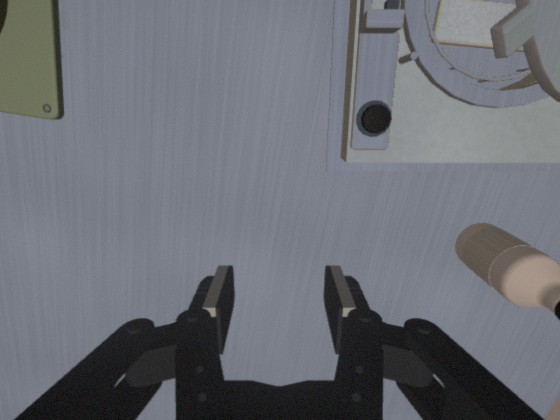

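```bash
python3 -m inch '[[-0.02,0.022,-0.04,0,0,0,120],[0,0.022,-0.04,0,0,0,120],[0,0.022,-0.04,0,0,0,120],[0,0.022,-0.04,0,0,0,120],[0,0.022,-0.04,0,0,0,120]]';python3 -m inch '[[0,0.002,0,0,0,0,120],[0,0,0,0,0,0,120]]';python3 where.py .4895 .0592 .243; python3 -c "
from lid import *
t=grab_frame('top'); w=grab_frame('wrist')
for q in (.38,.42): print(q,[proj(w,P(q,y)).round(0).tolist() for y in (-.055,0,.055)])
for n in ['side']: cv2.imwrite(f'pics/n_{n}.png',grab_frame(n)['color'][:,:,::-1])
cv2.imwrite('pics/n_wrist.png',w['color'][:,:,::-1])"
```

```text
clock: 15.2
tcp_pos: [0.4884, 0.0602, 0.4689]
tool_rot: [1.095, 1.279, -1.094]
ft_force: [1.5, 0.0, 0.3]
gripper_width: 0.525
clock: 15.4
tcp_pos: [0.4902, 0.0591, 0.4685]
tool_rot: [1.093, 1.279, -1.094]
ft_force: [-0.4, -0.5, -0.1]
gripper_width: 0.526
15.4 q [-0.23  0.51  0.08  1.66 -0.05  0.97  0.02] tcp [0.4902 0.0591 0.4685] grasp [0.4901 0.0591 0.3135]
[[-0.001, 0.988, 0.155], [-0.0, 0.155, -0.988], [-1.0, -0.001, -0.0]]
to grasp target: tool shift [ 0.0705 -0.0005 -0.0002]
0.38 [[[273.0, 299.0]], [[273.0, 231.0]], [[273.0, 150.0]]]
0.42 [[[282.0, 308.0]], [[283.0, 237.0]], [[283.0, 153.0]]]
```

View pics/n_wrist.png

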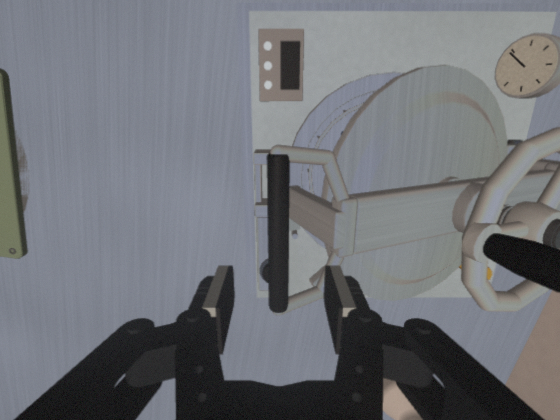

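View pics/n_side.png

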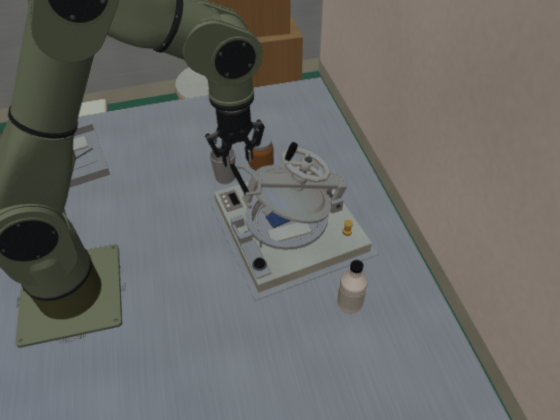

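The bar (column 278, rows 155–312) lies midway between the fingers, as the model predicts for lid ≈ 0.40. I'll narrow the jaws to about 26 mm, descend and close.

```bash
python3 -m inch '[[0,-0.0015,0,0,0,0,174],[0,0,0,0,0,0,174],[0.025,0,0,0,0,0,174],[0.02,0,0,0,0,0,174],[0,0,0,0,0,0,174]]'; python3 -c "
from h import *
cv2.imwrite('pics/o_wrist.png',grab_frame('wrist')['color'][:,:,::-1])"
```

```text
clock: 16.05
tcp_pos: [0.4883, 0.0582, 0.4223]
tool_rot: [1.094, 1.28, -1.098]
ft_force: [-0.1, 0.1, 0.7]
gripper_width: 0.314
```

View pics/o_wrist.png

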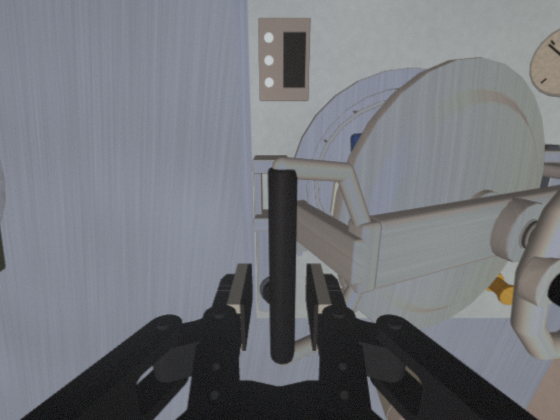

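Bar centred (column 282 between pads at 250 and 308). Descending the rest.

```bash
python3 -m inch '[[0.012,0,0,0,0,0,174],[0.012,0,0,0,0,0,174],[0.003,0,0,0,0,0,174],[0,0,0,0,0,0,174]]'; python3 -m inch '[[0,0,0,0,0,0,220],[0,0,0,0,0,0,255],[0,0,0,0,0,0,255],[0,0,0,0,0,0,255]]'; python3 where.py; python3 -c "
from h import *
cv2.imwrite('pics/p_wrist.png',grab_frame('wrist')['color'][:,:,::-1]);cv2.imwrite('pics/p_side.png',cv2.resize(grab_frame('side')['color'][60:260,180:380,::-1],(600,600)))"
```

```text
clock: 16.5
tcp_pos: [0.4887, 0.0583, 0.3974]
tool_rot: [1.096, 1.277, -1.095]
ft_force: [-0.6, -0.1, 0.3]
gripper_width: 0.317
clock: 16.9
tcp_pos: [0.4887, 0.0584, 0.3971]
tool_rot: [1.096, 1.277, -1.095]
ft_force: [2.5, -0.6, 1.0]
gripper_width: 0.136
16.9 q [-0.22  0.6   0.07  1.79 -0.06  0.75  0.03] tcp [0.4887 0.0584 0.3971] grasp [0.4887 0.0584 0.2421]
[[0.001, 0.988, 0.153], [-0.0, 0.153, -0.988], [-1.0, 0.001, 0.0]]
```

View pics/p_wrist.png

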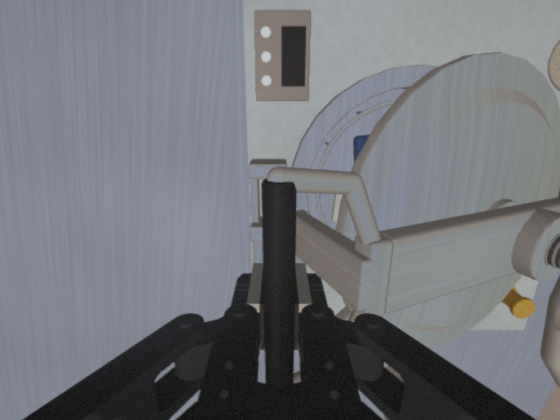

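View pics/p_side.png

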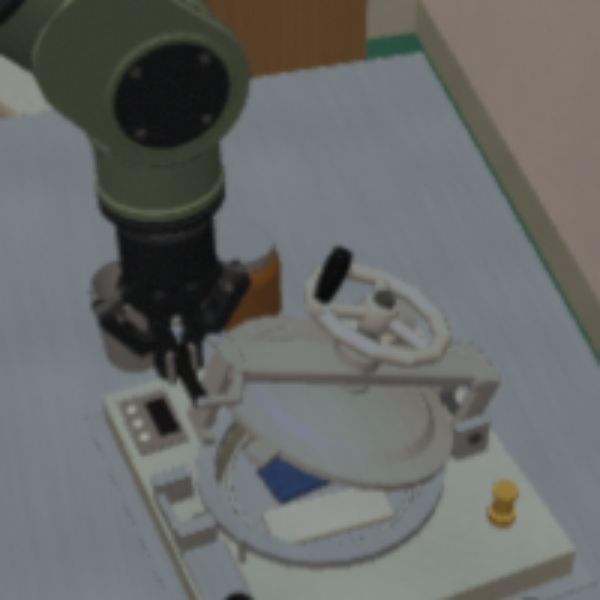

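Gripped (opening 11.6 mm, and the bar lies between the pads). Next the arc steps.

```bash
python3 - <<'E'
import numpy as np
q=np.arange(.40,1.12,.03);a=np.arctan2(.05,.315)+q;r=.319
P=np.c_[-r*np.sin(a),-r*np.cos(a)].round(4);d=np.diff(P,axis=0).round(4)
for i in range(len(d)): print(round(q[i+1],2),d[i].tolist())
E
```

```text
0.43 [-0.0081, 0.0052]
0.46 [-0.0079, 0.0054]
0.49 [-0.0077, 0.0057]
0.52 [-0.0075, 0.0058]
0.55 [-0.0074, 0.0061]
0.58 [-0.0072, 0.0064]
0.61 [-0.007, 0.0065]
0.64 [-0.0068, 0.0068]
0.67 [-0.0065, 0.0069]
0.7 [-0.0064, 0.0071]
0.73 [-0.0062, 0.0074]
0.76 [-0.0059, 0.0075]
0.79 [-0.0057, 0.0077]
0.82 [-0.0055, 0.0078]
0.85 [-0.0052, 0.008]
0.88 [-0.005, 0.0082]
0.91 [-0.0047, 0.0083]
0.94 [-0.0045, 0.0085]
0.97 [-0.0043, 0.0086]
1.0 [-0.0039, 0.0087]
1.03 [-0.0037, 0.0088]
1.06 [-0.0035, 0.0089]
1.09 [-0.0032, 0.009]
1.12 [-0.0029, 0.0091]
```

```bash
python3 -m inch '[[-0.0081,0.0052,0,0,0,0,255],[-0.0079,0.0054,0,0,0,0,255],[-0.0077,0.0057,0,0,0,0,255],[-0.0075,0.0058,0,0,0,0,255],[-0.0074,0.0061,0,0,0,0,255]]'; python3 where.py
```

```text
clock: 17.5
tcp_pos: [0.5167, 0.0628, 0.4353]
tool_rot: [1.095, 1.278, -1.096]
ft_force: [7.4, 0.1, -8.0]
gripper_width: 0.143
17.5 q [-0.22  0.59  0.08  1.63 -0.05  0.92  0.02] tcp [0.5167 0.0628 0.4353] grasp [0.5166 0.0627 0.2803]
[[-0.001, 0.988, 0.153], [-0.0, 0.153, -0.988], [-1.0, -0.001, 0.0]]
```

```bash
python3 -m inch '[[-0.0065,0.007,0,0,0,0,255],[-0.0067,0.0068,0,0,0,0,255],[-0.0068,0.0068,0,0,0,0,255],[-0.0065,0.0069,0,0,0,0,255],[-0.0064,0.0071,0,0,0,0,255]]'; python3 -m inch '[[-0.0062,0.0074,0,0,0,0,255],[-0.0059,0.0075,0,0,0,0,255],[-0.0057,0.0077,0,0,0,0,255],[-0.0055,0.0078,0,0,0,0,255],[-0.0052,0.008,0,0,0,0,255]]';python3 where.py;  python3 -c "
from h import *
cv2.imwrite('pics/q_side.png',cv2.resize(grab_frame('side')['color'][40:260,180:400,::-1],(600,600)))"
```

```text
clock: 18.0
tcp_pos: [0.5498, 0.0679, 0.4685]
tool_rot: [1.093, 1.281, -1.099]
ft_force: [-17.4, -2.4, 15.8]
gripper_width: 0.14
clock: 18.5
tcp_pos: [0.5882, 0.0739, 0.4973]
tool_rot: [1.094, 1.28, -1.097]
ft_force: [-8.4, -1.5, 7.9]
gripper_width: 0.137
18.5 q [-0.22  0.66  0.09  1.24 -0.06  1.25  0.02] tcp [0.5882 0.0739 0.4973] grasp [0.5878 0.0738 0.3423]
[[-0.002, 0.988, 0.153], [-0.0, 0.153, -0.988], [-1.0, -0.002, -0.0]]
```

View pics/q_side.png

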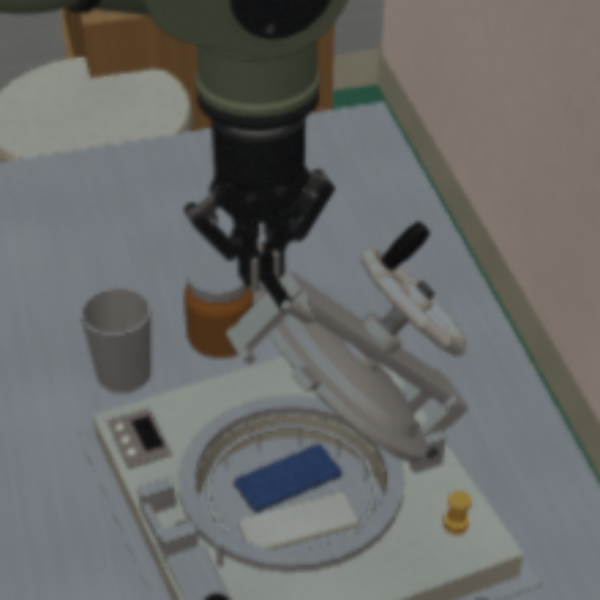

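```bash
python3 -m inch '[[-0.0055,0.0078,0,0,0,0,255],[-0.0047,0.0083,0,0,0,0,255],[-0.0045,0.0085,0,0,0,0,255],[-0.0043,0.0086,0,0,0,0,255]]'; python3 where.py; python3 -m inch '[[-0.0026,0.0058,0,0,0,0,255],[-0.0018,0.0042,0,0,0,0,255]]'; python3 where.py
```

```text
clock: 18.95
tcp_pos: [0.6212, 0.079, 0.5159]
tool_rot: [1.094, 1.28, -1.097]
ft_force: [-12.8, -0.8, 18.6]
gripper_width: 0.138
18.95 q [-0.21  0.72  0.09  1.05 -0.06  1.38  0.02] tcp [0.6212 0.079  0.5159] grasp [0.6207 0.079  0.3609]
[[-0.003, 0.988, 0.153], [-0.0, 0.153, -0.988], [-1.0, -0.003, -0.0]]
clock: 19.15
tcp_pos: [0.631, 0.0805, 0.5208]
tool_rot: [1.095, 1.279, -1.097]
ft_force: [-8.0, -0.6, 12.0]
gripper_width: 0.139
19.15 q [-0.21  0.74  0.09  0.99 -0.06  1.42  0.02] tcp [0.631  0.0805 0.5208] grasp [0.6308 0.0805 0.3658]
[[-0.002, 0.988, 0.153], [-0.0, 0.153, -0.988], [-1.0, -0.002, -0.0]]
```

```bash
python3 -m inch '[[-0.0014,0.003,0,0,0,0,255],[-0.0014,0.003,0,0,0,0,255],[-0.001,0.003,0,0,0,0,255]]'; python3 -m inch '[[-0.001,0.0025,0,0,0,0,255],[-0.001,0.0025,0,0,0,0,255]]'; python3 where.py
```

```text
clock: 19.45
tcp_pos: [0.6397, 0.0819, 0.5244]
tool_rot: [1.094, 1.28, -1.097]
ft_force: [-8.6, -1.8, 11.9]
gripper_width: 0.141
clock: 19.65
tcp_pos: [0.6447, 0.0826, 0.5257]
tool_rot: [1.094, 1.28, -1.098]
ft_force: [-14.3, -1.3, 1.2]
gripper_width: 0.139
19.65 q [-0.21  0.77  0.09  0.9  -0.06  1.48  0.02] tcp [0.6447 0.0826 0.5257] grasp [0.6441 0.0826 0.3707]
[[-0.004, 0.988, 0.153], [-0.0, 0.153, -0.988], [-1.0, -0.004, -0.0]]
```

```bash
python3 -m inch '[[-0.0006,0.0015,0,0,0,0,255],[0,0,0,0,0,0,255]]'; python3 where.py; python3 -c "
from h import *
cv2.imwrite('pics/r_side.png',cv2.resize(grab_frame('side')['color'][40:260,180:400,::-1],(600,600)))
cv2.imwrite('pics/r_wrist.png',grab_frame('wrist')['color'][:,:,::-1])"
```

```text
clock: 19.85
tcp_pos: [0.6459, 0.0828, 0.526]
tool_rot: [1.093, 1.282, -1.099]
ft_force: [-16.1, -1.8, 1.2]
gripper_width: 0.138
19.85 q [-0.21  0.77  0.09  0.89 -0.06  1.49  0.02] tcp [0.6459 0.0828 0.526 ] grasp [0.6451 0.0827 0.371 ]
[[-0.005, 0.988, 0.153], [-0.001, 0.153, -0.988], [-1.0, -0.005, -0.0]]
```

View pics/r_side.png

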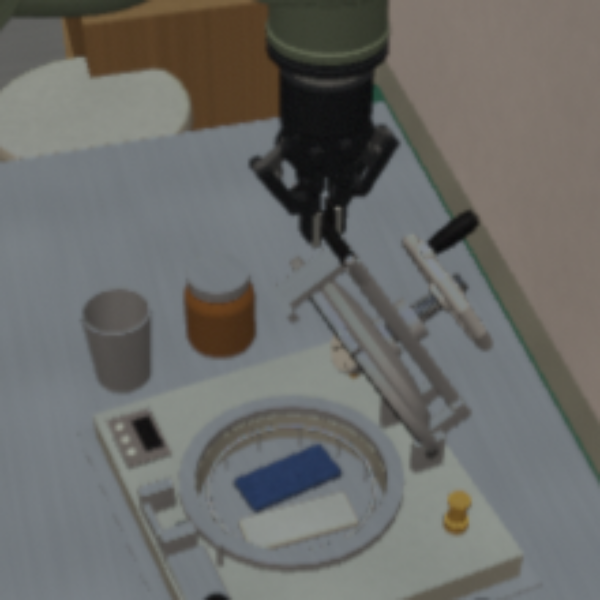

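View pics/r_wrist.png

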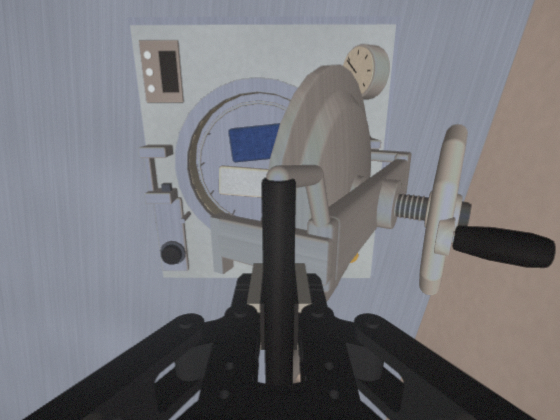

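```bash
python3 -m inch '[[-0.0004,0.0015,0,0,0,0,255],[-0.0004,0.0015,0,0,0,0,255],[0,0,0,0,0,0,255]]'; python3 where.py
```

```text
clock: 20.25
tcp_pos: [0.6484, 0.0832, 0.5267]
tool_rot: [1.091, 1.284, -1.102]
ft_force: [-26.3, -3.6, 4.4]
gripper_width: 0.141
20.25 q [-0.21  0.78  0.09  0.87 -0.06  1.5   0.02] tcp [0.6484 0.0832 0.5267] grasp [0.6471 0.083  0.3717]
[[-0.008, 0.988, 0.153], [-0.001, 0.153, -0.988], [-1.0, -0.008, -0.0]]
```

26 N against a lid that needs 2 N, and the geometry gives about 1.06 rad, so it's on the stop. I'll release without pulling back, and withdraw straight up.

```bash
python3 -m inch '[[0,-0.002,0,0,0,0,210],[0,0,0,0,0,0,190],[0,0,0,0,0,0,180],[0,0,0,0,0,0,180]]'; python3 -c "
from h import *
cv2.imwrite('pics/s_wrist.png',grab_frame('wrist')['color'][:,:,::-1])"
```

```text
clock: 20.65
tcp_pos: [0.6477, 0.083, 0.5272]
tool_rot: [1.095, 1.278, -1.096]
ft_force: [-1.0, -0.7, -0.3]
gripper_width: 0.296
```

View pics/s_wrist.png

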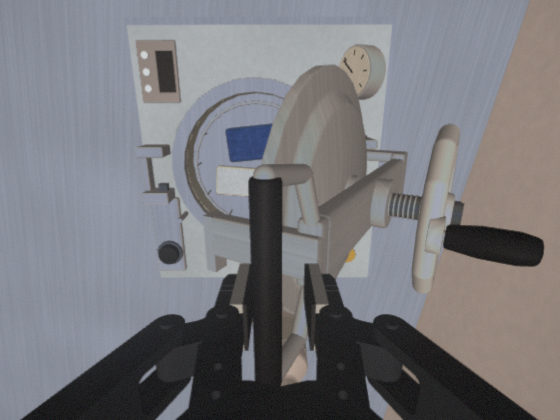

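The bar (column 265) sits nearer the front pad (248) than the rear one (306), with no force. I'll shift 3 mm forward and rise.

```bash
python3 -m inch '[[0,-0.003,0,0,0,0,180],[-0.015,0,0,0,0,0,180],[-0.02,0,0,0,0,0,180],[-0.02,0,0,0,0,0,180],[0,0,0,0,0,0,180]]'; python3 where.py; python3 -c "
from h import *
cv2.imwrite('pics/t_side.png',cv2.resize(grab_frame('side')['color'][40:260,180:400,::-1],(600,600)))
cv2.imwrite('pics/t_wrist.png',grab_frame('wrist')['color'][:,:,::-1])"
```

```text
clock: 21.2
tcp_pos: [0.6444, 0.0825, 0.5847]
tool_rot: [1.097, 1.275, -1.093]
ft_force: [-0.3, -0.5, 0.0]
gripper_width: 0.297
21.2 q [-0.2   0.77  0.1   0.7  -0.07  1.67  0.01] tcp [0.6444 0.0825 0.5847] grasp [0.645  0.0825 0.4297]
[[0.004, 0.988, 0.153], [0.0, 0.153, -0.988], [-1.0, 0.004, 0.0]]
```

View pics/t_side.png

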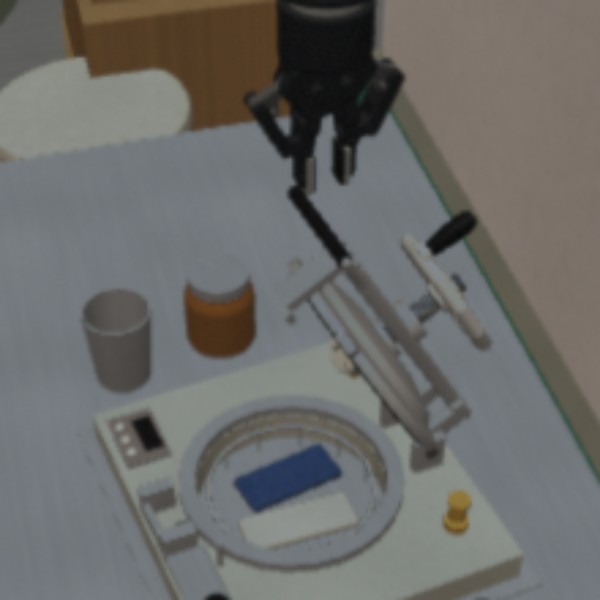

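View pics/t_wrist.png

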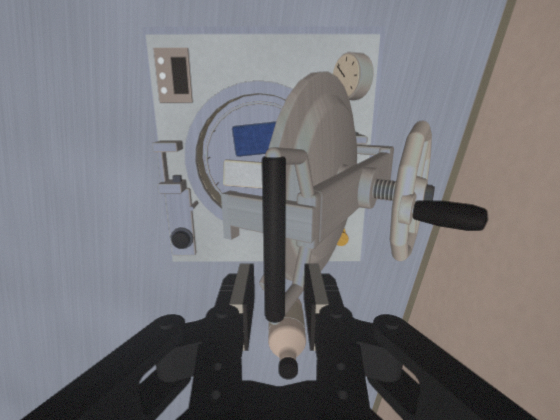

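Clear of the bar, and the lid stands. I'll move the arm back and check the lid angle against the model, and the wheel and bystanders.

```bash
python3 -m inch '[[-0.02,-0.03,0,0,0,0,180],[0,-0.04,0,0,0,0,180],[0,-0.04,0,0,0,0,180],[0,-0.04,0,0,0,0,180],[0,-0.04,0,0,0,0,180]]';python3 -m inch '[[0,-0.02,0.03,0,0,0,180],[0,0,0.03,0,0,0,180],[0,0,0.04,0,0,0,180],[0,0,0.04,0,0,0,180],[0,0,0,0,0,0,180]]'; python3 - <<'E'
from lid import *
f={n:grab_frame(n) for n in("top","side")}
cl=np.array([.6165,.0785])
for n in f:
    im=f[n]["color"][:,:,::-1].copy(); cv2.imwrite(f"pics/u_{n}.png",im)
    for q in (.95,1.0,1.05,1.1): print(n,q,[proj(f[n],P(q,y)).round(1).tolist() for y in(-.055,.055)])
a=cv2.imread("pics/u_top.png")[130:320,130:400];cv2.imwrite("pics/uz_top.png",cv2.resize(a,(801,563))[:, :800])
a=cv2.imread("pics/u_side.png")[80:280,190:400];cv2.imwrite("pics/uz_side.png",cv2.resize(a,(630,600)))
E
```

```text
clock: 21.8
tcp_pos: [0.4593, 0.0539, 0.6019]
tool_rot: [1.095, 1.278, -1.096]
ft_force: [2.0, 0.2, 0.6]
gripper_width: 0.296
clock: 22.3
tcp_pos: [0.4627, -0.0913, 0.6018]
tool_rot: [1.098, 1.275, -1.102]
ft_force: [0.6, 1.6, 0.6]
gripper_width: 0.296
top 0.95 [[[291.0, 205.8]], [[239.2, 214.7]]]
top 1.0 [[[289.8, 198.6]], [[237.8, 207.5]]]
top 1.05 [[[288.7, 191.2]], [[236.4, 200.2]]]
top 1.1 [[[287.4, 183.7]], [[235.0, 192.7]]]
side 0.95 [[[294.6, 143.3]], [[276.1, 116.5]]]
side 1.0 [[[300.4, 139.4]], [[281.5, 112.8]]]
side 1.05 [[[306.2, 135.7]], [[287.0, 109.3]]]
side 1.1 [[[312.2, 132.2]], [[292.6, 106.1]]]
```

View pics/uz_top.png

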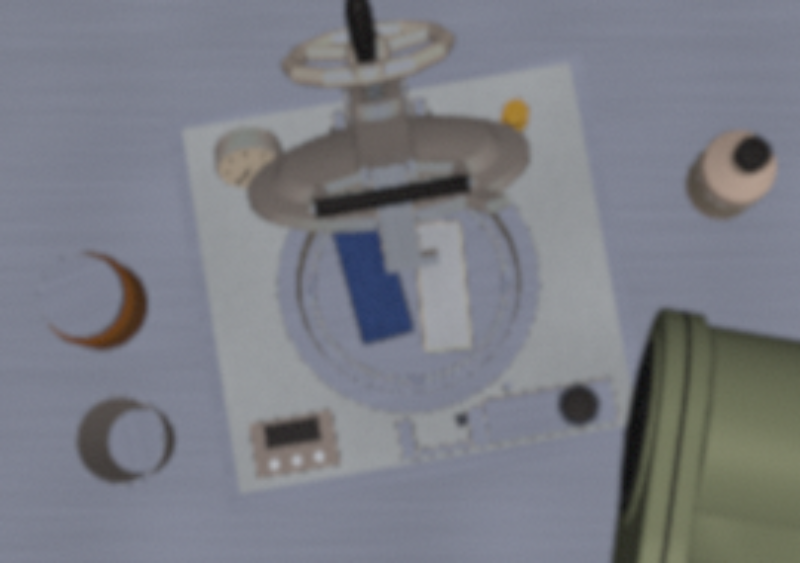

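View pics/uz_side.png

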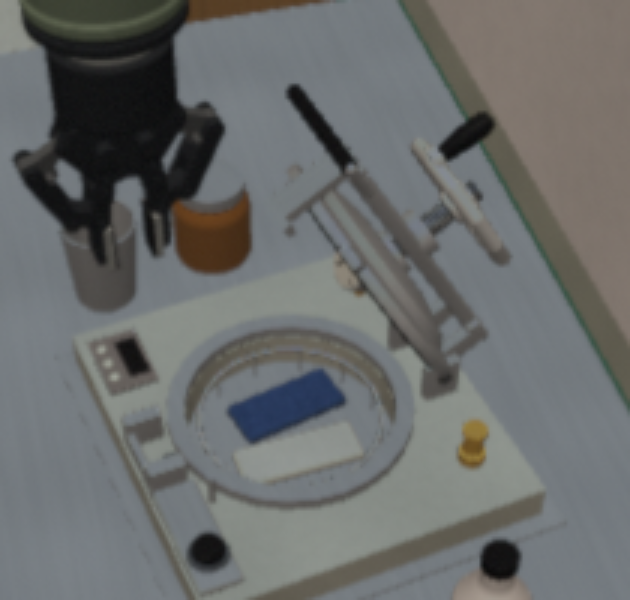

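The bar ends match the model at lid = 1.05 in both views: top (237,200)/(288,192), side (288,110)/(307,135). The beaker, jar and bottle are at their starting pixels, and the arm is clear. Handing in.

```bash
python3 -c "
from station import arm,sense
s=sense();print(s['clock'],s['ft_force'].round(1) if hasattr(s['ft_force'],'round') else s['ft_force'])
print(arm.job_done())"
```

```text
22.4 [-0.2  0.9  0.4]
the job is handed in; nothing more can be done
None
```

The steriliser is open and the job was handed in at 22.4 s of the 70 s allowed.

**What I did**
- **Wheel:** I wound it anticlockwise by its grip, about 7.9 rad, rising with the screw until it met a hard stop.
- **Button:** I pressed the release button and the lid popped up to about 0.4 rad.
- **Lid:** I took the lid by its bar, raised it along its arc to the stop, let go and backed off.

**Last checks**
- **Lid angle:** with the hand away, the bar ends match the model at 1.05 rad in both the top and side views.
- **Bystanders:** the beaker, jar and bottle sit where they started in the top view.
- **Wrist force:** about 1 N, so the arm was touching nothing.

**Less certain points**
- **Wheel joint:** I never measured it directly. The evidence that it is fully up is the hard stop, the roughly 16 mm rise and the fact that the button unlocked. My early camera heights suggested the wheel began near 0 rad, but the turn made to the stop implies about 1.5. Those heights also read the button 8 mm low, so I trusted the stop.
- **Force peaks:** the wrist force reached 83 N at the wheel stop. It reached 50 N when the closed fingertips bottomed the button. I eased off at once both times, and both are below the 120 N wrist limit. The 50 N is above the 40 N limit that applies to the arm and the gripper's body, but that contact was made with the fingertips.

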